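Return wood specimens to their slotted storage box

TASK

Put the wood specimens that stand in the plywood carrier back into the grey storage box: open its lid right back, stand every one of them upright in an empty slot of the foam, pushed fully home, and then shut the lid completely. Leave the specimens already in the box in their slots, and do not disturb the other things on the table.

Things in the scene. Friction and masses are not known exactly. Their poses are not given: they have to be found in the camera images.
- box: Grey storage box, loose on the table, 1.4 to 2 kg, may get knocked a few cm. Base 110 (x) x 310 (y) x 62 high; origin = centre of underside; -x = front (label, lid tab), +x = back (hinge). White foam insert, top 60 above the underside, six upright slots in a row along y, 48 apart; some already hold a specimen. A seated specimen stands 55 clear of the foam and fits under the lid, 6 to spare.
- lid (a joint): Hinge of the lid, rad: 0 = shut, 1.8 = stop, 13 degrees past upright. The lid is a deep cover 110 x 310, 63 high, walls 4, 0.28 kg. The hinge is stiff (about 0.3 N m): the lid stays at any angle and must be moved both ways; it does not fall. For the gripper's body to reach the slots it must stand past upright (1.65 or more).
- lid_hinge (a point): Middle of the hinge line, at the box's back top edge (55 behind the box's origin, 62 above its underside). Axes turn with the lid; the hinge line is the y axis; with the lid shut x, y, z are the box's.
- lid_tab (a point): Grip point of the lid's steel pull tab: 36 long, 34 wide (y), 8 thick, out of the lid's front face at mid-length, flush with its top; the point is 21 out from the face: x -131, z +59 from lid_hinge in the lid's axes. Lid shut, the tab points to the box's front (-x), 121 above the table; open, it points up to 200 to 210. Pinched across the 34 by an upright tool, it turns in the grip.
- slot1 (a point): Centre of the floor of slot 1 of the box (10 above the box's underside, y = -120 in the box's frame); 18 wide (y), 66 long (x), 50 deep, its mouth bevelled 3 outwards over the top 6. x along its length, z up.
- slot2 (a point): Centre of the floor of slot 2 of the box (10 above the box's underside, y = -72 in the box's frame); 18 wide (y), 66 long (x), 50 deep, its mouth bevelled 3 outwards over the top 6. x along its length, z up.
- slot3 (a point): Centre of the floor of slot 3 of the box (10 above the box's underside, y = -24 in the box's frame); 18 wide (y), 66 long (x), 50 deep, its mouth bevelled 3 outwards over the top 6. x along its length, z up.
- slot4 (a point): Centre of the floor of slot 4 of the box (10 above the box's underside, y = 24 in the box's frame); 18 wide (y), 66 long (x), 50 deep, its mouth bevelled 3 outwards over the top 6. x along its length, z up.
- slot5 (a point): Centre of the floor of slot 5 of the box (10 above the box's underside, y = 72 in the box's frame); 18 wide (y), 66 long (x), 50 deep, its mouth bevelled 3 outwards over the top 6. x along its length, z up.
- slot6 (a point): Centre of the floor of slot 6 of the box (10 above the box's underside, y = 120 in the box's frame); 18 wide (y), 66 long (x), 50 deep, its mouth bevelled 3 outwards over the top 6. x along its length, z up.
- carrier: Low plywood carrier standing loose on the table, about 1.3 kg, 100 (x) x 220 (y) x 50 high, origin = centre of its underside, with four upright slots in a row along y at -75, -25, 25 and 75, each 18 wide (y), 64 long (x), floor 10 above the underside. It may get knocked a few cm.
- spec1: Wood specimen waiting in the carrier (one slot each; 2 to 4 of spec1 to spec4 are present, the others None): a plain wood slab 60 (x) x 15 (y) x 105 tall (z), 55 to 115 g, origin = centre of its underside. It stands upright in its slot, 65 of it above the carrier, and may lean up to 5 degrees after a knock.
- spec2: Another wood specimen of the same size, as spec1.
- spec3: Another wood specimen of the same size, as spec1.
- spec4: Another wood specimen of the same size, as spec1.
- kept1: Wood specimen of the same size (60 x 15 x 105, origin = centre of its underside) that already stands in a slot of the box and stays there (1 or 2 of kept1 to kept4 are present, the others None; under the lid until it is opened).
- kept2: As kept1.
- kept3: As kept1.
- kept4: As kept1.
- loupe: Black stand magnifier, 40 diameter, 44 tall, origin = centre of its underside. Bystander.
- logger: White humidity logger, 30 x 90 x 60 tall, origin = centre of its underside. Bystander.
- pot: Aluminium pot, 76 diameter, 90 tall, with pencils reaching to 150, origin = centre of its underside. Bystander.
Mind the look-alikes: they are no part of the job. What is shaped like the spec4 but purple or red is not meant.

How it is judged:
By the outcome, as a careful person would: the job done as asked, in the order asked, and still so for the second after the job is handed in, with the robot touching nothing.
Of spec1, spec2, spec3, spec4 only 2 to 4 are there at a start; the rules pass over those that are not, and their reading is None.
Of kept1, kept2, kept3, kept4 only 1 to 2 are there at a start; the rules pass over those that are not, and their reading is None.
At some moment in a run one of box, carrier may be knocked a few centimetres aside while the robot is not near it.
It also fails if it takes over 210 s, if anything falls off the work surface, if the arm or the gripper's body presses on something with over 40 N, if the wrist force passes 120 N, or if a joint passes its speed limit or range.

ROBOT

A 7-joint arm with a two-finger parallel gripper is mounted at the origin on the work surface. World frame = base frame: x ahead of the robot, y to its left, z up, the work surface at z = 0. Lengths are in m, angles in degrees, forces in N, time in s.
With the tool pointing down it reaches from about 0.425 to 0.825 m from the base axis. Payload 3.6 kg.
Tool frame: the origin (TCP) lies between the finger pads; the fingertips stand finger_overhang ahead of it and the grasp point (between the pads) lies 6 mm ahead of it (finger_overhang is the distance from the TCP to the fingertips, in m); z points along the fingers, y is the line along which they close (so a half turn about z gives the same grasp; the last joint's range is limited). The gripper opens to 85 mm and grips with 20 to 120 N. Pads are 22 mm wide; open, the fingers measure 114 mm over their backs; the gripper's body (76 mm by 85 mm) begins 54 mm behind the grasp point. The pads swing forward as they close: fully open they stand 13 mm farther back than shut.
Start: joints at [-72.737, 35.231, -0.722, 81.555, 0.464, 63.22, -2.315], TCP at [0.209, 0.615, 0.256] pointing down, gripper open.
Joint ranges: [-178.69, 178.69], [-17.37, 117.87], [-77.05, 75.6], [15.02, 138.74], [-78.02, 258.01], [0.78, 113.62], [-162.83, 162.83]. Speed limits (degrees/s): [159.86, 159.86, 180, 180, 180, 180, 180].

INTERFACE

Orientations are given as [roll, pitch, yaw] about the fixed x, y, z axes, in that order (R = Rz(yaw) Ry(pitch) Rx(roll)).
In Python, from bench import get_state, camera, get_calibration, close_job, finger_overhang gives the robot as it stands.
- The arm moves only by the shell command python3 -m creep 'ROWS' [FORCE]. ROWS is JSON, a list of rows, each an object of numbers: "tx", "ty", "tz": the shift along the tool's x, y, z scaled (see below); "ax", "ay", "az": the turn, a rotation vector about the tool's x, y, z scaled (see below); "fingers": the finger opening in mm, from 0 to 85.4. In form: [{"tx": .., "ty": .., "tz": .., "ax": .., "ay": .., "az": .., "fingers": ..}, ...]. A call has 1 to 5 rows; each row shifts and turns the commanded pose from where the row before left it, along the tool's axes as they then stand; what a row does not reach is not made up. The controller multiplies each number of a shift by 0.25 m and each number of a turn by 2 pi rad. A row lasts 1/8 s, in which the tool goes at most 62.5 mm and 10.7 degrees, less where a joint would pass 70% of its speed; a pose out of reach is approached as far as the arm can. A call with a number of a shift or a turn outside -1 to 1 is refused whole. A call with a gripper value outside its range is refused whole. The fingers move at their own pace and stop on an object; FORCE is the grip in N (left out, the last holds). Time passes only in rows, so rows that do not move let the fingers close. It gives the time, the measured TCP pose, the force, the opening and the grip force at its end, in the units of the state.
- get_state(): the state, without advancing time (a new reading comes with each control period).
- camera(name): name is "scene" or "side" or "wrist"; returns (picture, depth): 400x640x3 uint8, red, green, blue; 400x640 float32, m along the optical axis (not along the pixel's ray), 0 where there is no reading.
- get_calibration(name): a dict with "fx", "fy", "cx", "cy" (pixels), "cam_to_world" (4x4, takes a point from camera to world coordinates); the wrist camera has in their place "mount" (4x4, takes a point from camera to tool coordinates, whose origin is the TCP and whose axes are the flange's). Camera axes: x right, y up, looking along -z (the intrinsics and any distortion apply to the point x, -y, -z); pixel columns grow to the right and rows downward; lengths in m; the calibration is good to about 2 mm. A picture is of the moment at which its call begins: read the wrist's pose just before it. get_calibration takes no time and is no camera call.
- close_job(): hands the job in; it is judged then, once.
The state is a dict: "t": time; "joint_positions": joint angles; "joint_vel": joint speeds; "joint_efforts": joint torques, N m; "position": TCP position; "orientation": TCP orientation; "force": force on the tool from outside, world axes, zero at the start; "torque": the same for the moment, N m; "width": opening from 0.0 (shut) to 1.0 (fully open); "grasp_force": force on a finger pad.
Only numpy, scipy, OpenCV 4.12 (cv2) and the standard library are available. Lean on these libraries where they do the work, as an engineer would, in place of code of your own. Each camera call takes 0.05 s, during which the arm holds its last target. There are 200 camera calls.

## Working session

There is one attempt and no reset: what is moved stays moved. The work goes in short steps, Python scripts to look and compute and a shell command to move; the robot and the scene stay as the last step left them, time stands still between calls to the robot, and variables do not carry over. Pictures are saved under pics/ and viewed, at most 14 in all, crops included, and the job is handed in when it is done.

```bash
mkdir -p pics; ls; cat > h.py <<'E'
import numpy as np,cv2
from bench import *
from scipy.spatial.transform import Rotation as R
def T():
    s=get_state();M=np.eye(4);M[:3,:3]=R.from_euler('xyz',s['orientation'],degrees=True).as_matrix();M[:3,3]=s['position'];return M
def shot(n,fn=None):
    M=T();im,d=camera(n);c=get_calibration(n)
    C=M@np.array(c['mount']) if 'mount' in c else np.array(c['cam_to_world'])
    if fn: cv2.imwrite('pics/'+fn,im[:,:,::-1])
    u,v=np.meshgrid(np.arange(640),np.arange(400))
    P=np.stack([(u-c['cx'])/c['fx']*d,-(v-c['cy'])/c['fy']*d,-d],-1)
    W=P@C[:3,:3].T+C[:3,3];W[d==0]=np.nan
    return im,d,W,c,C
def proj(p,c,C):
    q=(np.asarray(p)-C[:3,3])@C[:3,:3];return c['cx']+c['fx']*q[...,0]/-q[...,2],c['cy']-c['fy']*q[...,1]/-q[...,2]
E
python3 - <<'E'
from h import *
print(get_state(),finger_overhang)
for n in('scene','side','wrist'):
    im,d,W,c,C=shot(n,n+'1.png');np.savez('/tmp/'+n,im=im,d=d,W=W,C=C);print(n,c)
E
```

```text
pics
{'t': 0.0, 'joint_positions': array([-72.73495454,  35.29188328,  -0.72296606,  81.64358255,
         0.46395307,  63.21741003,  -2.31513359]), 'joint_vel': array([ 0.00828215, -0.08659883, -0.05024156,  0.03490359, -0.04363521,
        0.11147459,  0.00926519]), 'joint_efforts': array([-7.51384032e-04, -4.69202363e+01,  2.58987928e-01, -1.71037799e+01,
        1.00201732e-02,  9.66713793e-03,  5.28538749e-06]), 'position': array([0.20905495, 0.61471499, 0.25509514]), 'orientation': array([-1.79850007e+02,  2.01218075e-03,  1.61220085e+02]), 'force': array([ 0.01495234, -0.42082867,  0.16671623]), 'torque': array([-0.00571864,  0.01948551,  0.03618128]), 'grasp_force': 0.0, 'width': 1.0023468632871615} 0.025
scene {'fx': 371.6664077023215, 'fy': 371.6664077023215, 'cx': 318.63218560111096, 'cy': 199.58689766090873, 'cam_to_world': array([[-0.38502535, -0.80944528,  0.4433439 ,  1.08361234],
       [ 0.92288554, -0.34088206,  0.17911367,  0.19669153],
       [ 0.00614527,  0.47811898,  0.87827358,  0.99746882],
       [ 0.        ,  0.        ,  0.        ,  1.        ]])}
side {'fx': 368.3300289812689, 'fy': 368.3300289812689, 'cx': 317.4192415889131, 'cy': 202.33125778831314, 'cam_to_world': array([[ 0.89045523,  0.31834148, -0.32518946,  0.21399263],
       [-0.45506869,  0.62511409, -0.63414893, -0.74605724],
       [ 0.00140461,  0.71266477,  0.70150335,  0.91961414],
       [ 0.        ,  0.        ,  0.        ,  1.        ]])}
wrist {'fx': 351.79594191467737, 'fy': 351.79594191467737, 'cx': 318.72963512147203, 'cy': 200.29687999919736, 'mount': array([[-6.69832458e-04,  9.44781002e-01,  3.27701707e-01,
         8.37358918e-02],
       [ 9.99999707e-01,  5.11013599e-04,  5.70751746e-04,
         4.46760239e-04],
       [ 3.71775378e-04,  3.27701993e-01, -9.44781068e-01,
        -1.16310100e-01],
       [ 0.00000000e+00,  0.00000000e+00,  0.00000000e+00,
         1.00000000e+00]])}
```

View pics/scene1.png

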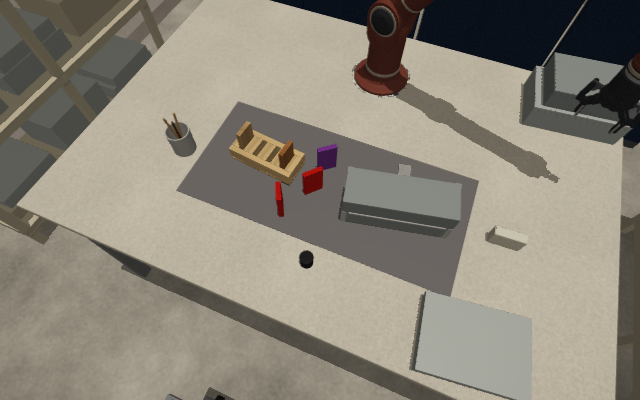

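View pics/side1.png

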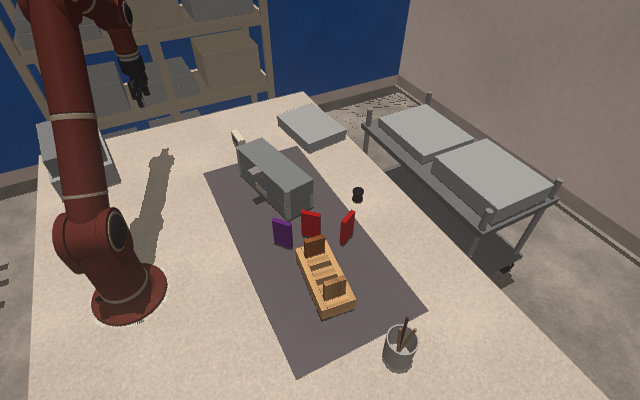

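The scene view shows the storage box at (400,200), with its tab at (404,170) facing the robot. The carrier is at (267,152), with two brown specimens at (245,133) and (287,153). Of the slab-shaped things, purple (327,157) and red (313,180), (280,199) stand free on the mat and aren't meant. The brown ones in the carrier slots fit. The side view agrees, with the specimens at (314,245) and (333,290). Next I'll take measurements and one enlarged crop.

```bash
cat > m.py <<'E'
from h import *
def rect(P,tag):
    (c,s,a)=cv2.minAreaRect((P[:,:2]*1000).astype(np.float32)); print(tag,len(P),'c',np.round(c,1),'size',np.round(s,1),'ang',round(a,1),'z',np.round(np.percentile(P[:,2],[5,50,95])*1000,1))
    return c,s,a
E
python3 - <<'E'
from m import *
for n in('scene','side'):
    z=np.load(f'/tmp/{n}.npz');W=z['W'];im=z['im']
    X,Y,Z=np.moveaxis(W,-1,0);ws=(X>.3)&(X<.95)&(abs(Y)<.6)
    hsv=cv2.cvtColor(im,cv2.COLOR_RGB2HSV);H,S,V=np.moveaxis(hsv.astype(int),-1,0)
    def comps(m,tag,mn=12):
        k,l,st,ce=cv2.connectedComponentsWithStats(m.astype(np.uint8))
        for i in range(1,k):
            if st[i,4]>mn: print('px',ce[i].round(0),end=' ');rect(W[l==i],n+' '+tag)
    comps(ws&(Z>.118)&(Z<.132)&(S<60),'lidtop')
    comps(ws&(Z>.108)&(Z<.124)&(S<60),'tab?')
    comps(ws&(Z>.04)&(Z<.054)&(S>60)&(H>5)&(H<30),'carriertop')
    comps(ws&(Z>.07)&(Z<.13)&(S>60)&(H>5)&(H<30),'spec')
    comps(ws&(Z>.03)&(Z<.2)&(S>120)&((H<5)|(H>120)),'lookalike')
    comps(ws&(Z>.02)&(Z<.06)&((S<40)|(V<50)),'bystander')
im=np.load('/tmp/scene.npz')['im'];im2=np.load('/tmp/side.npz')['im']
a=cv2.resize(im[90:230,200:480],None,fx=2.8,fy=2.8,interpolation=2);b=cv2.resize(im2[190:330,240:380],None,fx=2,fy=2,interpolation=2)
cv2.imwrite('pics/crop1.png',a[:,:,::-1])
E
```

```text
px [403. 193.] scene lidtop 4375 c [518.1 214.3] size [147.8 311.7] ang 12.1 z [122.2 125.7 129.2]
px [396. 207.] scene tab? 796 c [567.  225.1] size [ 47.8 309.9] ang 12.1 z [110.  122.3 123.9]
px [375. 193.] scene tab? 13 c [562.4 152. ] size [10.3 19. ] ang 19.5 z [121.9 123.4 123.9]
px [386. 197.] scene tab? 20 c [564.7 182.7] size [11.6 33.9] ang 61.5 z [122.4 123.2 123.8]
px [432. 203.] scene tab? 16 c [533.5 302. ] size [20.4 13. ] ang 78.2 z [122.5 123.3 124. ]
px [426. 207.] scene tab? 17 c [552.8 288.5] size [ 9.7 24.2] ang 12.8 z [121.5 123.2 124. ]
px [442. 206.] scene tab? 16 c [530.  327.7] size [11.  22.7] ang 43.5 z [122.7 123.5 123.9]
px [457. 214.] scene tab? 13 c [541.1 369. ] size [ 8.2 19.6] ang 48.4 z [121.1 123.1 123.8]
px [267. 154.] scene carriertop 1363 c [ 507.6 -216. ] size [221.8 102.6] ang 83.8 z [43.2 48.  51.4]
px [175. 128.] scene spec 99 c [ 565.9 -494. ] size [56.5 30.2] ang 35.7 z [ 72.6 100.4 126. ]
px [244. 132.] scene spec 230 c [ 497.9 -289.7] size [18.  63.9] ang 84.1 z [ 73.4 102.  114.5]
px [285. 151.] scene spec 212 c [ 515.4 -141.4] size [
[... 2143 characters left out ...]
245.5] ang 6.3 z [27.7 47.4 50.8]
px [234. 140.] side bystander 29 c [484.8 535.2] size [ 3.4 69.1] ang 2.4 z [24.5 39.  53. ]
px [278. 196.] side bystander 536 c [485.9 188.6] size [103.9 330.7] ang 31.4 z [22.5 42.3 58.5]
px [358. 192.] side bystander 94 c [772.7  35.7] size [42.1 31.8] ang 58.9 z [23.6 42.7 45.4]
px [393. 336.] side bystander 62 c [ 569.7 -458.7] size [ 4.2 29.3] ang 86.5 z [22.6 41.2 57.5]
px [405. 337.] side bystander 25 c [ 597.8 -475.2] size [3.1 8.7] ang 26.9 z [25.  44.2 58.9]
px [411. 345.] side bystander 61 c [ 598.5 -499.6] size [32.1  4.9] ang 71.2 z [23.4 40.5 58.8]
px [395. 359.] side bystander 210 c [ 549.  -502.8] size [28.8 71.3] ang 32.2 z [21.9 41.2 58.5]
```

View pics/crop1.png

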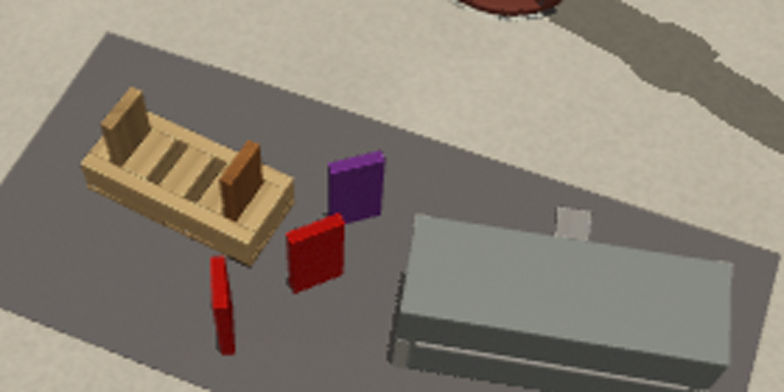

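The crop confirms two brown specimens in the carrier's end slots. The purple slab and the two red ones stand outside it and aren't meant. Next is an approach above the tab, with the wrist camera on the robot side, away from the opening lid.

```bash
cat >> h.py <<'E'
def plan(x,y,z,yaw,verbose=True):
    """turn first (az), then shift along tool axes; tool kept pointing down"""
    M=T();G=R.from_euler('xyz',[180,0,yaw],degrees=True).as_matrix()
    rv=R.from_matrix(M[:3,:3].T@G).as_rotvec()/(2*np.pi)
    d=G.T@(np.array([x,y,z])-M[:3,3])/.25
    print('turn',rv.round(4),'=',(360*np.linalg.norm(rv)).round(1),'deg; shift',d.round(4),'rows>=',max(abs(d)/.25).round(1))
E
python3 -c "
from h import *
plan(.4602,.201,.25,192)"
```

```text
turn [-0.0003 -0.0001 -0.0855] = 30.8 deg; shift [-0.6383 -1.8282  0.0216] rows>= 7.3
```

```bash
python3 -m creep '[{"az":-0.0285},{"az":-0.0285},{"az":-0.0285},{"tx":-0.08,"ty":-0.229},{"tx":-0.08,"ty":-0.229}]' 40
python3 -m creep '[{"tx":-0.08,"ty":-0.229},{"tx":-0.08,"ty":-0.229},{"tx":-0.08,"ty":-0.229},{"tx":-0.08,"ty":-0.229},{"tx":-0.08,"ty":-0.229}]'
python3 -m creep '[{"tx":-0.08,"ty":-0.229},{}]'
python3 - <<'E'
from m import *
plan(.4602,.201,.25,192)
im,d,W,c,C=shot('wrist','w2.png')
X,Y,Z=np.moveaxis(W,-1,0);m=(Z>.11)&(Z<.14);rect(W[m],'all')
# box frame: signed coords
a=np.radians(12.1);ex=np.array([np.cos(a),np.sin(a)]);ey=np.array([-ex[1],ex[0]])
q=(W[...,:2]-[.5345,.217]);bx=q@ex;by=q@ey
t=m&(bx<-.062);rect(W[t],'tab');print('tab bx',np.percentile(bx[t],[1,99]),'by',np.percentile(by[t],[1,50,99]))
f=m&(bx>-.06)&(abs(by)>.03)
for s in(-.12,-.08,-.04,.04,.08,.12):
    k=m&(abs(by-s)<.01)
    if k.any():print(s,'front edge bx',np.nanmin(bx[k]).round(4),'z',np.nanmedian(Z[k]).round(4),np.nanmax(bx[k]).round(4))
E
```

```text
turn [-0.0003 -0.0001 -0.0855] = 30.8 deg; shift [-0.6383 -1.8282  0.0216] rows>= 7.3$[0]: bad value
$[0]: bad value
$[0]: bad value
Traceback (most recent call last):
  File "m.py", line 3, in rect
    (c,s,a)=cv2.minAreaRect((P[:,:2]*1000).astype(np.float32)); print(tag,len(P),'c',np.round(c,1),'size',np.round(s,1),'ang',round(a,1),'z',np.round(np.percentile(P[:,2],[5,50,95])*1000,1))
                                                                                                                                                      ~~~~~~~~~~~~~^^^^^^^^^^^^^^^^^^
IndexError: index -1 is out of bounds for axis 0 with size 0
```

View pics/w2.png

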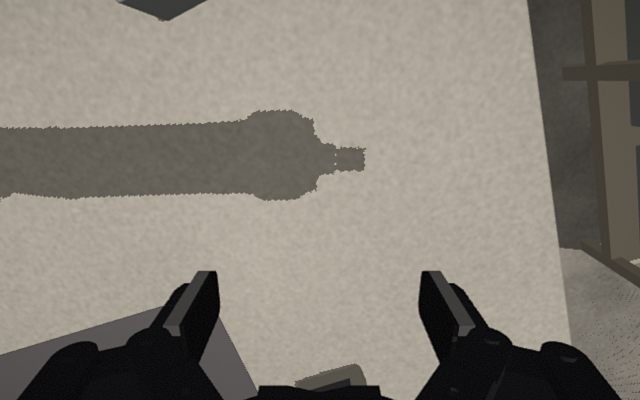

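The wrist view shows the bare table and the two fingers. The rows were refused because they need every key, so the arm hasn't moved. I'll send full rows.

```bash
python3 -m creep '[{"tx":0,"ty":0,"tz":0,"ax":0,"ay":0,"az":-0.0285,"fingers":85},{"tx":0,"ty":0,"tz":0,"ax":0,"ay":0,"az":-0.0285,"fingers":85},{"tx":0,"ty":0,"tz":0,"ax":0,"ay":0,"az":-0.0285,"fingers":85},{"tx":-0.08,"ty":-0.229,"tz":0,"ax":0,"ay":0,"az":0,"fingers":85},{"tx":-0.08,"ty":-0.229,"tz":0,"ax":0,"ay":0,"az":0,"fingers":85}]' 40
python3 -c "
from h import *
plan(.4602,.201,.25,192)"
```

```text
t: 0.82
position: [0.2727, 0.5106, 0.2558]
orientation: [-180.0, -0.0, -167.9]
force: [1.1, -0.2, 0.1]
width: 0.997
grasp_force: 0.0
turn [-0.0001 -0.      0.0002] = 0.1 deg; shift [-0.4762 -1.3671  0.023 ] rows>= 5.5
```

```bash
python3 -m creep '[{"tx":-0.08,"ty":-0.228,"tz":0,"ax":0,"ay":0,"az":0,"fingers":85},{"tx":-0.08,"ty":-0.228,"tz":0,"ax":0,"ay":0,"az":0,"fingers":85},{"tx":-0.08,"ty":-0.228,"tz":0,"ax":0,"ay":0,"az":0,"fingers":85},{"tx":-0.08,"ty":-0.228,"tz":0,"ax":0,"ay":0,"az":0,"fingers":85},{"tx":-0.08,"ty":-0.228,"tz":0,"ax":0,"ay":0,"az":0,"fingers":85}]'
python3 -m creep '[{"tx":-0.076,"ty":-0.227,"tz":0.023,"ax":0,"ay":0,"az":0,"fingers":85},{"tx":0,"ty":0,"tz":0,"ax":0,"ay":0,"az":0,"fingers":85}]'
cat > box.py <<'E'
from m import *
im,d,W,c,C=shot('wrist','w3.png');np.savez('/tmp/w3',im=im,W=W,C=C)
X,Y,Z=np.moveaxis(W,-1,0);m=(Z>.11)&(Z<.14)
a=np.radians(12.1);ex=np.array([np.cos(a),np.sin(a)]);ey=np.array([-ex[1],ex[0]])
q=(W[...,:2]-[.5345,.217]);bx=q@ex;by=q@ey
t=m&(bx<-.062);rect(W[t],'tab');print('tab bx',np.percentile(bx[t],[1,99]),'by',np.percentile(by[t],[1,50,99]))
for s in(-.12,-.08,-.04,.04,.08,.12):
    k=m&(abs(by-s)<.01)
    if k.any():print(s,'front edge bx',np.nanmin(bx[k]).round(4),'z',np.nanmedian(Z[k]).round(4),np.nanmax(bx[k]).round(4))
E
python3 box.py; python3 -c "
from h import *
plan(.4602,.201,.25,192)"
```

```text
t: 1.45
position: [0.4301, 0.2519, 0.2564]
orientation: [180.0, 0.0, -168.0]
force: [1.5, 0.1, -0.4]
width: 0.999
grasp_force: 0.0
t: 1.7
position: [0.4623, 0.1956, 0.25]
orientation: [-179.8, -0.0, -168.7]
force: [-0.2, 1.9, -0.5]
width: 0.998
grasp_force: 0.0
tab 1862 c [460.2 200.2] size [28.4 34. ] ang 12.4 z [127.  128.9 130.1]
tab bx [-0.0901287  -0.06229572] by [-0.01736476 -0.00108621  0.01585994]
-0.12 front edge bx -0.0551 z 0.127 0.0079
-0.08 front edge bx -0.0549 z 0.126 0.0565
-0.04 front edge bx -0.0551 z 0.126 0.0564
0.04 front edge bx -0.0551 z 0.126 0.0565
0.08 front edge bx -0.0553 z 0.1268 0.0563
0.12 front edge bx -0.0554 z 0.1265 0.033
turn [-0.0002 -0.0001 -0.001 ] = 0.4 deg; shift [0.0004 0.0064 0.0009] rows>= 0.0
```

View pics/w3.png

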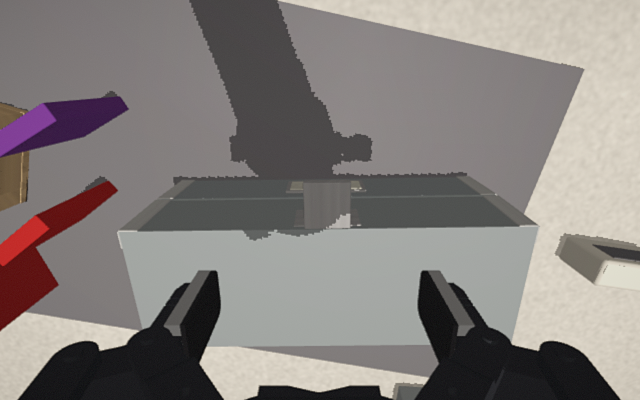

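The wrist view shows the tab at about (327,205) on the box's front edge, centred between the fingers, and everything is clear around it. The tab point is at (0.4606, 0.2002) with the box at yaw 12.1°, so I'll descend and pinch.

```bash
python3 -c "
from h import *
plan(.4606,.2002,.129,192.1)"
```

```text
turn [-0.0002 -0.0001 -0.0013] = 0.5 deg; shift [-0.0005  0.0029  0.4849] rows>= 1.9
```

```bash
python3 -m creep '[{"tx":0,"ty":0.003,"tz":0.161,"ax":0,"ay":0,"az":-0.001,"fingers":85},{"tx":0,"ty":0,"tz":0.162,"ax":0,"ay":0,"az":0,"fingers":85},{"tx":0,"ty":0,"tz":0.162,"ax":0,"ay":0,"az":0,"fingers":60},{"tx":0,"ty":0,"tz":0,"ax":0,"ay":0,"az":0,"fingers":30},{"tx":0,"ty":0,"tz":0,"ax":0,"ay":0,"az":0,"fingers":30}]' 40
python3 -m creep '[{"tx":0,"ty":0,"tz":0,"ax":0,"ay":0,"az":0,"fingers":30},{"tx":0,"ty":0,"tz":0,"ax":0,"ay":0,"az":0,"fingers":30}]'
python3 -c "
from h import *
plan(.4606,.2002,.129,192.1)
for t in range(0,103,10):
    a=np.radians(155.757-t);a0=np.radians(155.757);r=.14367
    print(t,np.round(np.array([r*(np.cos(a)-np.cos(a0)),r*(np.sin(a)-np.sin(a0))])/.25,4))"
```

```text
t: 2.38
position: [0.4591, 0.2014, 0.1301]
orientation: [-179.8, -0.1, -167.6]
force: [-3.0, 2.6, -2.6]
width: 0.39
grasp_force: 41.6
t: 2.62
position: [0.4592, 0.2016, 0.1303]
orientation: [-179.9, -0.0, -167.7]
force: [-0.0, -4.7, 1.4]
width: 0.387
grasp_force: 41.5
turn [-0.0003 -0.0001  0.0006] = 0.2 deg; shift [-0.0042 -0.0065  0.0054] rows>= 0.0
0 [0. 0.]
10 [0.0489 0.0874]
20 [0.1123 0.165 ]
30 [0.1882 0.2304]
40 [0.2743 0.2816]
50 [0.3679 0.3171]
60 [0.4664 0.3358]
70 [0.5665 0.3371]
80 [0.6654 0.321 ]
90 [0.76  0.288]
100 [0.8474 0.2391]
```

```bash
python3 -m creep '[{"tx":-0.049,"ty":0,"tz":-0.087,"ax":0,"ay":0,"az":0,"fingers":30},{"tx":-0.063,"ty":0,"tz":-0.078,"ax":0,"ay":0,"az":0,"fingers":30},{"tx":-0.076,"ty":0,"tz":-0.065,"ax":0,"ay":0,"az":0,"fingers":30},{"tx":0,"ty":0,"tz":0,"ax":0,"ay":0,"az":0,"fingers":30}]'
python3 - <<'E'
from h import *
shot('scene','s4.png')
E
```

```text
t: 3.12
position: [0.5074, 0.2118, 0.1881]
orientation: [-179.9, 0.2, -167.7]
force: [1.1, -5.5, -1.4]
width: 0.388
grasp_force: 42.8
```

View pics/s4.png

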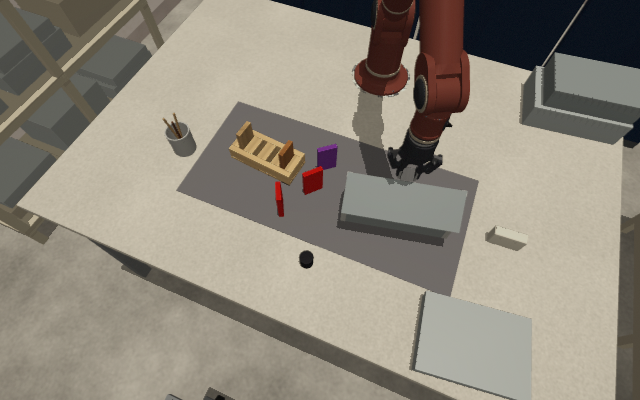

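The lid is rising with the tab at (408,172), the box hasn't moved, and forces are small. I'll carry on along the arc to about 100°.

```bash
python3 -m creep '[{"tx":-0.086,"ty":0,"tz":-0.051,"ax":0,"ay":0,"az":0,"fingers":30},{"tx":-0.094,"ty":0,"tz":-0.036,"ax":0,"ay":0,"az":0,"fingers":30},{"tx":-0.0985,"ty":0,"tz":-0.019,"ax":0,"ay":0,"az":0,"fingers":30},{"tx":-0.1,"ty":0,"tz":-0.001,"ax":0,"ay":0,"az":0,"fingers":30},{"tx":0,"ty":0,"tz":0,"ax":0,"ay":0,"az":0,"fingers":30}]'
python3 -m creep '[{"tx":-0.099,"ty":0,"tz":0.016,"ax":0,"ay":0,"az":0,"fingers":30},{"tx":-0.0945,"ty":0,"tz":0.033,"ax":0,"ay":0,"az":0,"fingers":30},{"tx":-0.087,"ty":0,"tz":0.049,"ax":0,"ay":0,"az":0,"fingers":30},{"tx":0,"ty":0,"tz":0,"ax":0,"ay":0,"az":0,"fingers":30},{"tx":0,"ty":0,"tz":0,"ax":0,"ay":0,"az":0,"fingers":30}]'
cat > look.py <<'E'
from h import *;import sys
sh=[shot(n) for n in('scene','side')]
a=sh[0][0][100:300,280:520];b=sh[1][0][100:300,180:420]
cv2.imwrite('pics/'+sys.argv[1],cv2.resize(np.hstack([a,b]),None,fx=1.66,fy=1.66,interpolation=2)[:,:,::-1])
E
python3 look.py l5.png
```

```text
t: 3.8
position: [0.598, 0.231, 0.2124]
orientation: [-179.8, -0.1, -167.7]
force: [1.2, -4.8, -4.2]
width: 0.38
grasp_force: 44.2
t: 4.42
position: [0.6669, 0.2461, 0.1885]
orientation: [-179.8, 0.0, -167.7]
force: [0.8, -5.2, -3.5]
width: 0.388
grasp_force: 48.8
```

View pics/l5.png

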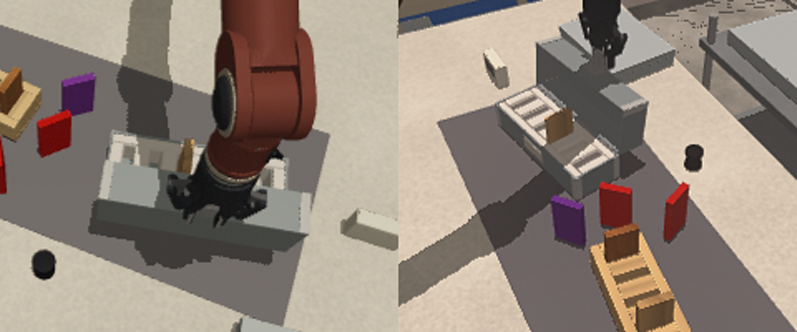

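The lid stands past upright, and one kept specimen is visible near mid-box, at (185,155) on the left half and (560,125) on the right. I'll nudge the lid a little further, release, rise and re-measure.

```bash
python3 -m creep '[{"tx":-0.018,"ty":0,"tz":0.012,"ax":0,"ay":0,"az":0,"fingers":30},{"tx":0,"ty":0,"tz":0,"ax":0,"ay":0,"az":0,"fingers":30},{"tx":0,"ty":0,"tz":0,"ax":0,"ay":0,"az":0,"fingers":75},{"tx":0,"ty":0,"tz":0,"ax":0,"ay":0,"az":0,"fingers":75},{"tx":0,"ty":0,"tz":-0.15,"ax":0,"ay":0,"az":0,"fingers":75}]'
python3 -m creep '[{"tx":0,"ty":0,"tz":-0.22,"ax":0,"ay":0,"az":0,"fingers":75},{"tx":0.23,"ty":0.05,"tz":-0.05,"ax":0,"ay":0,"az":0,"fingers":75},{"tx":0.23,"ty":0.05,"tz":0,"ax":0,"ay":0,"az":0,"fingers":75},{"tx":0,"ty":0,"tz":0,"ax":0,"ay":0,"az":0,"fingers":75},{"tx":0,"ty":0,"tz":0,"ax":0,"ay":0,"az":0,"fingers":75}]'
python3 - <<'E'
from m import *
a=np.radians(12.1);ex=np.array([np.cos(a),np.sin(a)]);ey=np.array([-ex[1],ex[0]])
for n in('wrist','scene','side'):
    im,d,W,c,C=shot(n,n+'6.png');np.savez('/tmp/6'+n,im=im,W=W,C=C)
    X,Y,Z=np.moveaxis(W,-1,0);q=(W[...,:2]-[.5352,.2162]);bx=q@ex;by=q@ey
    inb=(abs(bx)<.05)&(abs(by)<.15)
    m=(Z>.1)&(Z<.13)&inb&(bx<.033)
    if m.sum()>5:rect(W[m],n+' kept');print(np.median(bx[m]),np.median(by[m]))
    f=inb&(bx<.05)&(Z>.05)&(Z<.066)
    print(n,'foam z',np.nanmedian(Z[f]));L=(Z>.19)&(abs(by)<.15)&(bx<.25)&(bx>.0)&(Z<.22)
    if L.sum():print('tab/lid top',np.percentile(W[L][:,2],[50,99]),np.percentile(bx[L],[1,50,99]))
    # lid inner plate slope
    if n=='scene' or n=='side':
        print([ (round(z0,2),np.nanpercentile(bx[(abs(Z-z0)<.004)&(bx>.03)&(bx<.25)&(abs(by)<.14)],[2,50,98]).round(3)) for z0 in(.08,.11,.14,.165)])
E
```

```text
t: 5.15
position: [0.6686, 0.2503, 0.2208]
orientation: [179.9, -0.4, -167.5]
force: [0.3, 0.2, 0.5]
width: 0.879
grasp_force: 0.0
t: 5.78
position: [0.5537, 0.2501, 0.2923]
orientation: [179.9, 0.2, -167.6]
force: [0.3, 0.0, 0.7]
width: 0.879
grasp_force: 0.0
wrist kept 1414 c [537.9 194.6] size [60.2 15.2] ang 11.9 z [106.  113.6 114.9]
-0.003809578013557949 -0.020851614467485652
wrist foam z 0.05863471290614619
tab/lid top [0.19551946 0.19750076] [0.12757841 0.1297812  0.13643251]
scene kept 127 c [538.7 196.1] size [60.6 15.1] ang 12.1 z [102.9 113.2 116.1]
0.002493913651238745 -0.021107146783979052
scene foam z 0.05815396863783656
tab/lid top [0.19550145 0.19835328] [0.12902508 0.1337706  0.13787819]
[(0.08, array([0.118, 0.119, 0.12 ])), (0.11, array([0.123, 0.124, 0.125])), (0.14, array([0.127, 0.129, 0.13 ])), (0.17, array([0.071, 0.099, 0.13 ]))]
side kept 103 c [535.6 191.8] size [61.4 19.2] ang 13.3 z [101.8 112.9 116.5]
-0.007942876271844595 -0.027134502980887147
side foam z 0.05965037225567671
tab/lid top [0.19550981 0.19884873] [0.1232229  0.12759471 0.13509384]
[(0.08, array([0.109, 0.113, 0.117])), (0.11, np.float64(nan)), (0.14, np.float64(nan)), (0.17, array([0.067, 0.101, 0.127]))]
  return np.nanmean(a, axis, out=out, keepdims=keepdims)
```

View pics/wrist6.png

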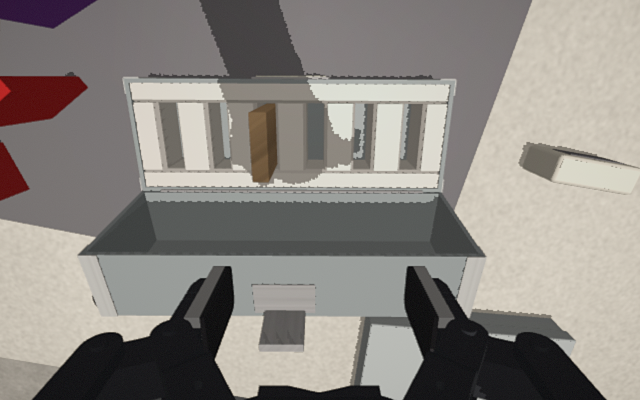

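Wrist view: the lid is open with its tab at (282,330), past upright by about 9.5° (roughly 1.74 rad). One kept specimen stands at (263,143), in slot 3. Slots 1, 2, 4, 5 and 6 are empty, and I'll use 1 and 5 because their neighbours are free. Next I'll refine the slot centres and plan the move to the carrier.

```bash
cat > slots.py <<'E'
from m import *;import sys
def slots(W,o=(.5352,.2162),yaw=12.1):
    a=np.radians(yaw);ex=np.array([np.cos(a),np.sin(a)]);ey=np.array([-ex[1],ex[0]])
    q=W[...,:2]-np.array(o);bx=q@ex;by=q@ey;Z=W[...,2]
    f=(Z>.053)&(Z<.068)&(abs(by)<.16)
    for lo,hi in((-.02,-.008),(.008,.02)):
        k=f&(bx>lo)&(bx<hi);s=np.sort(by[k]);g=np.diff(s);i=np.where(g>.010)[0]
        print('gaps',[(((s[j]+s[j+1])/2*1000).round(1),(g[j]*1000).round(1)) for j in i],'ends',s[[0,-1]].round(4))
    for s0 in(-.144,-.096,0.048,.096,.144):
        k=f&(abs(by-s0)<.006);print(round(s0,3),'bx range',np.percentile(bx[k],[.5,99.5]).round(4))
if __name__=='__main__': slots(np.load('/tmp/6wrist.npz')['W']);slots(np.load('/tmp/6scene.npz')['W'])
E
python3 slots.py; python3 - <<'E'
from m import *
for n in('scene','side'):
    z=np.load(f'/tmp/6{n}.npz');W=z['W'];im=z['im'];X,Y,Z=np.moveaxis(W,-1,0)
    for y0,t in((-.291,'A'),(-.143,'B')):
        m=(abs(Y-y0)<.03)&(abs(X-.505)<.06)&(Z>.095);rect(W[m],n+t)
    m=(abs(Y+.217)<.15)&(abs(X-.505)<.09)&(Z>.043)&(Z<.054);rect(W[m],'carrier')
plan(.513,-.143,.28,173.6)
E
```

```text
gaps [(np.float64(-118.5), np.float64(17.9)), (np.float64(-70.3), np.float64(17.9)), (np.float64(-27.3), np.float64(25.2)), (np.float64(25.0), np.float64(18.7)), (np.float64(73.1), np.float64(18.1)), (np.float64(120.6), np.float64(18.1))] ends [-0.1537  0.1564]
gaps [(np.float64(-118.6), np.float64(18.3)), (np.float64(-70.3), np.float64(18.4)), (np.float64(-27.3), np.float64(25.4)), (np.float64(25.0), np.float64(19.2)), (np.float64(72.8), np.float64(18.8)), (np.float64(120.8), np.float64(18.1))] ends [-0.1545  0.1559]
-0.144 bx range [-0.0579  0.1137]
-0.096 bx range [-0.0564  0.1135]
0.048 bx range [-0.0563  0.1136]
0.096 bx range [-0.0565  0.1136]
0.144 bx range [-0.0576  0.1137]
gaps [(np.float64(-117.4), np.float64(19.7)), (np.float64(-69.4), np.float64(18.3)), (np.float64(-15.3), np.float64(24.1)), (np.float64(26.0), np.float64(23.0)), (np.float64(73.2), np.float64(19.4)), (np.float64(122.2), np.float64(19.6))] ends [-0.1521  0.1566]
gaps [(np.float64(-141.3), np.float64(14.6)), (np.float64(-107.9), np.float64(52.1)), (np.float64(-55.0), np.float64(53.8)), (np.float64(13.5), np.float64(83.3)), (np.float64(80.3), np.float64(50.2))] ends [-0.1486  0.1054]
-0.144 bx range [-0.5333  0.1181]
-0.096 bx range [-0.5104  0.1171]
0.048 bx range [-0.0575  0.1173]
0.096 bx range [-0.0583  0.1841]
0.144 bx range [-0.0575  0.1174]
sceneA 143 c [ 498.7 -290. ] size [17.1 61.9] ang 83.9 z [ 97.2 111.4 115. ]
sceneB 143 c [ 515.1 -141.5] size [16.7 62.1] ang 82.9 z [ 96.8 111.3 115.3]
carrier 1296 c [ 508.  -216.3] size [221.4 104.8] ang 83.2 z [44.8 48.1 51.3]
sideA 211 c [ 496.2 -292.2] size [16.8 60.7] ang 83.3 z [ 97.6 113.3 116.8]
sideB 177 c [ 512.  -144.7] size [17.9 59.5] ang 82.3 z [ 96.4 113.1 116.9]
carrier 1599 c [ 504.9 -218.7] size [222.6 101.3] ang 83.9 z [46.1 49.9 52.5]
turn [0.0002 0.0004 0.0519] = 18.7 deg; shift [-0.0086 -1.578   0.0456] rows>= 6.3
```

```bash
python3 -m creep '[{"tx":0,"ty":0,"tz":0,"ax":0,"ay":0,"az":0.026,"fingers":60},{"tx":0,"ty":0,"tz":0,"ax":0,"ay":0,"az":0.026,"fingers":60},{"tx":0,"ty":-0.226,"tz":0,"ax":0,"ay":0,"az":0,"fingers":60},{"tx":0,"ty":-0.226,"tz":0,"ax":0,"ay":0,"az":0,"fingers":60},{"tx":0,"ty":-0.226,"tz":0,"ax":0,"ay":0,"az":0,"fingers":60}]'
python3 -m creep '[{"tx":-0.008,"ty":-0.226,"tz":0.04,"ax":0,"ay":0,"az":0,"fingers":60},{"tx":0,"ty":-0.226,"tz":0,"ax":0,"ay":0,"az":0,"fingers":60},{"tx":0,"ty":-0.226,"tz":0,"ax":0,"ay":0,"az":0,"fingers":60},{"tx":0,"ty":-0.22,"tz":0,"ax":0,"ay":0,"az":0,"fingers":60},{"tx":0,"ty":0,"tz":0,"ax":0,"ay":0,"az":0,"fingers":60}]'
cat > spec.py <<'E'
from m import *;import sys
x0,y0=map(float,sys.argv[1:3])
im,d,W,c,C=shot('wrist','wspec.png');X,Y,Z=np.moveaxis(W,-1,0)
m=(abs(Y-y0)<.035)&(abs(X-x0)<.05)&(Z>.107)&(Z<.125);(cx,cy),s,a=rect(W[m],'wrist spec top')
yaw=(a if s[0]>s[1] else a-90)+180
for n in('scene','side'):
    W2=shot(n)[2];k=(abs(W2[...,1]-y0)<.035)&(abs(W2[...,0]-x0)<.05)&(W2[...,2]>.1)&(W2[...,2]<.125)
    if k.sum()>10:rect(W2[k],n)
print('yaw',yaw);plan(cx/1000,cy/1000,.101,yaw)
E
python3 spec.py .513 -.143
```

```text
t: 6.55
position: [0.5356, 0.0787, 0.2911]
orientation: [180.0, 0.1, 173.6]
force: [0.1, -1.0, -0.3]
width: 0.704
grasp_force: 0.0
t: 7.18
position: [0.5112, -0.1502, 0.2811]
orientation: [-179.8, 0.1, 172.9]
force: [-0.1, 0.1, -0.0]
width: 0.705
grasp_force: 0.0
wrist spec top 1221 c [ 514.5 -143.8] size [14.5 60.2] ang 83.6 z [112.5 113.8 114.8]
scene 125 c [ 514.7 -141. ] size [16.5 60.6] ang 84.4 z [102.1 112.3 115.9]
side 156 c [ 512.  -144.5] size [19.3 60. ] ang 83.0 z [101.4 113.4 116.8]
yaw 173.58843231201172
turn [0.0002 0.0001 0.0003] = 0.1 deg; shift [-0.0089 -0.0057  0.7198] rows>= 2.9
```

```bash
python3 -m creep '[{"tx":-0.009,"ty":-0.005,"tz":0.24,"ax":0,"ay":0,"az":0,"fingers":60},{"tx":0,"ty":0,"tz":0.24,"ax":0,"ay":0,"az":0,"fingers":60},{"tx":0,"ty":0,"tz":0.16,"ax":0,"ay":0,"az":0,"fingers":60},{"tx":0,"ty":0,"tz":0.08,"ax":0,"ay":0,"az":0,"fingers":60},{"tx":0,"ty":0,"tz":0,"ax":0,"ay":0,"az":0,"fingers":60}]'
python3 -m creep '[{"tx":0,"ty":0,"tz":0,"ax":0,"ay":0,"az":0,"fingers":10},{"tx":0,"ty":0,"tz":0,"ax":0,"ay":0,"az":0,"fingers":10},{"tx":0,"ty":0,"tz":0,"ax":0,"ay":0,"az":0,"fingers":10},{"tx":0,"ty":0,"tz":0,"ax":0,"ay":0,"az":0,"fingers":10},{"tx":0,"ty":0,"tz":0,"ax":0,"ay":0,"az":0,"fingers":10}]' 40
```

```text
t: 7.95
position: [0.5134, -0.142, 0.0995]
orientation: [179.9, -0.2, 173.8]
force: [-0.3, -0.4, -0.1]
width: 0.701
grasp_force: 0.0
t: 8.57
position: [0.5144, -0.1443, 0.1023]
orientation: [180.0, 0.1, 173.6]
force: [-0.1, 2.2, 6.8]
width: 0.167
grasp_force: 39.7
```

```bash
python3 -m creep '[{"tx":0,"ty":0,"tz":-0.1,"ax":0,"ay":0,"az":0,"fingers":10},{"tx":0,"ty":0,"tz":-0.2,"ax":0,"ay":0,"az":0,"fingers":10},{"tx":0,"ty":0,"tz":-0.2,"ax":0,"ay":0,"az":0,"fingers":10},{"tx":0,"ty":0,"tz":-0.2,"ax":0,"ay":0,"az":0,"fingers":10},{"tx":0,"ty":0,"tz":0,"ax":0,"ay":0,"az":0,"fingers":10}]'
python3 - <<'E'
from slots import *
W=shot('scene')[2];slots(W,(.5345,.2173))
W=shot('side','side7.png')[2];Z=W[...,2]
k=(abs(W[...,1]+.291)<.035)&(abs(W[...,0]-.497)<.05)&(Z>.1)&(Z<.125);rect(W[k],'specA')
k=(abs(W[...,1]+.143)<.04)&(abs(W[...,0]-.513)<.05)&(Z>.14)&(Z<.31);print('held z',np.percentile(W[k][:,2],[1,99]) if k.any() else None)
plan(.5597,.1000,.27,192.1)
E
```

```text
t: 9.2
position: [0.5155, -0.1451, 0.2802]
orientation: [-179.9, 0.5, 173.6]
force: [0.4, -1.0, -0.7]
width: 0.172
grasp_force: 39.6
gaps [(np.float64(-118.7), np.float64(19.6)), (np.float64(-70.4), np.float64(18.7)), (np.float64(-16.8), np.float64(24.3)), (np.float64(24.8), np.float64(22.3)), (np.float64(72.3), np.float64(20.0)), (np.float64(120.4), np.float64(19.6))] ends [-0.1533  0.1548]
gaps [(np.float64(-127.9), np.float64(49.5)), (np.float64(-94.5), np.float64(17.3)), (np.float64(-57.3), np.float64(57.2)), (np.float64(6.7), np.float64(70.9)), (np.float64(73.5), np.float64(62.6))] ends [-0.1526  0.1048]
-0.144 bx range [-0.5342  0.1181]
-0.096 bx range [-0.5101  0.1179]
0.048 bx range [-0.0565  0.1176]
0.096 bx range [-0.0571  0.1174]
0.144 bx range [-0.0559  0.1181]
specA 189 c [ 496.2 -292.2] size [17.6 60.6] ang 85.3 z [101.2 113.6 116.5]
held z [0.18681662 0.30560056]
turn [ 0.     -0.0001 -0.0513] = 18.5 deg; shift [-0.3881  0.9161  0.0234] rows>= 3.7
```

View pics/side7.png

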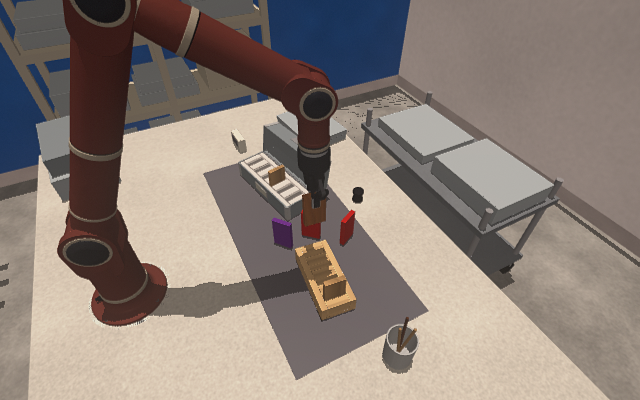

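```bash
python3 -m creep '[{"tx":0,"ty":0,"tz":0,"ax":0,"ay":0,"az":-0.0257,"fingers":10},{"tx":0,"ty":0,"tz":0,"ax":0,"ay":0,"az":-0.0257,"fingers":10},{"tx":-0.08,"ty":0.183,"tz":0,"ax":0,"ay":0,"az":0,"fingers":10},{"tx":-0.08,"ty":0.183,"tz":0,"ax":0,"ay":0,"az":0,"fingers":10},{"tx":-0.08,"ty":0.183,"tz":0,"ax":0,"ay":0,"az":0,"fingers":10}]'
python3 -m creep '[{"tx":-0.074,"ty":0.183,"tz":0.02,"ax":0,"ay":0,"az":0,"fingers":10},{"tx":-0.074,"ty":0.183,"tz":0,"ax":0,"ay":0,"az":0,"fingers":10},{"tx":0,"ty":0,"tz":0,"ax":0,"ay":0,"az":0,"fingers":10},{"tx":0,"ty":0,"tz":0,"ax":0,"ay":0,"az":0,"fingers":10}]'
python3 - <<'E'
from slots import *
im,d,W,c,C=shot('wrist','w8.png');slots(W,(.5345,.2173))
M=T();p=(W-M[:3,3])@M[:3,:3];k=(abs(p[...,1])<.009)&(abs(p[...,0])<.045)&(p[...,2]<.1)&(p[...,2]>-.03)
q=p[k];print('held in tool: x',np.percentile(q[:,0],[1,99]),'y',np.percentile(q[:,1],[1,50,99]),'z',np.percentile(q[:,2],[1,99]))
plan(.5597,.1000,.27,192.1)
E
```

```text
t: 9.93
position: [0.5422, 0.0037, 0.2737]
orientation: [180.0, -0.3, -167.9]
force: [0.2, 0.7, -0.2]
width: 0.169
grasp_force: 39.6
t: 10.42
position: [0.5592, 0.0988, 0.2691]
orientation: [-179.9, -0.3, -167.9]
force: [0.4, -2.0, -0.9]
width: 0.173
grasp_force: 39.5
gaps [(np.float64(-120.3), np.float64(19.0)), (np.float64(-72.2), np.float64(18.0)), (np.float64(-12.5), np.float64(35.4)), (np.float64(23.5), np.float64(18.1)), (np.float64(70.4), np.float64(19.5)), (np.float64(118.5), np.float64(18.9))] ends [-0.155   0.1553]
gaps [(np.float64(-121.7), np.float64(26.1)), (np.float64(-72.5), np.float64(18.5)), (np.float64(-12.7), np.float64(35.2)), (np.float64(23.6), np.float64(18.2)), (np.float64(70.4), np.float64(19.9)), (np.float64(118.2), np.float64(19.8))] ends [-0.1551  0.1553]
-0.144 bx range [-0.0574  0.0846]
-0.096 bx range [-0.0565  0.0858]
0.048 bx range [-0.0563  0.1145]
0.096 bx range [-0.0563  0.1145]
0.144 bx range [-0.057   0.1145]
held in tool: x [-0.02855109  0.03007603] y [-0.00872613  0.00020946  0.00843947] z [-0.02277531  0.08423092]
turn [-0.0002 -0.0006 -0.0002] = 0.2 deg; shift [-0.0026  0.0081 -0.0019] rows>= 0.0
```

View pics/w8.png

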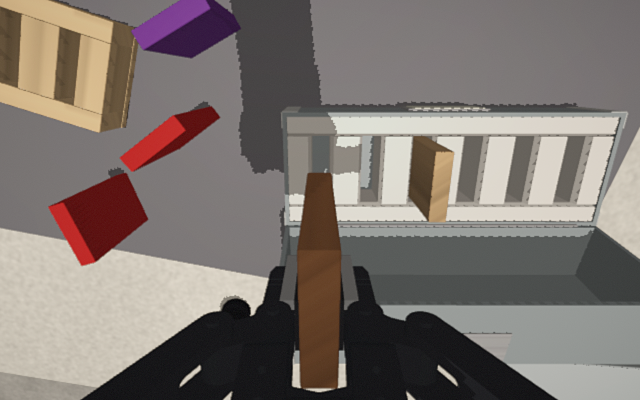

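The specimen hangs straight at (320,280), centred over empty slot 1 at (325,165), and the box hasn't moved. Inserting.

```bash
python3 -m creep '[{"tx":0,"ty":0.004,"tz":0.2,"ax":0,"ay":0,"az":0,"fingers":10},{"tx":0,"ty":0,"tz":0.2,"ax":0,"ay":0,"az":0,"fingers":10},{"tx":0,"ty":0,"tz":0.08,"ax":0,"ay":0,"az":0,"fingers":10},{"tx":0,"ty":0,"tz":0.06,"ax":0,"ay":0,"az":0,"fingers":10},{"tx":0,"ty":0,"tz":0.04,"ax":0,"ay":0,"az":0,"fingers":10}]'
python3 -c "
from h import *
print(get_state()['torque']);plan(.5597,.1000,.1015,192.1)"
```

```text
t: 11.1
position: [0.5601, 0.0994, 0.1255]
orientation: [-180.0, -0.0, -168.0]
force: [0.2, 0.3, -0.3]
width: 0.173
grasp_force: 40.2
[ 0.01272851 -0.01511558  0.06149331]
turn [-0.0001 -0.     -0.0002] = 0.1 deg; shift [0.0012 0.0027 0.0961] rows>= 0.4
```

```bash
python3 -m creep '[{"tx":0,"ty":0,"tz":0.05,"ax":0,"ay":0,"az":0,"fingers":10},{"tx":0,"ty":0,"tz":0.03,"ax":0,"ay":0,"az":0,"fingers":10},{"tx":0,"ty":0,"tz":0.02,"ax":0,"ay":0,"az":0,"fingers":10},{"tx":0,"ty":0,"tz":0,"ax":0,"ay":0,"az":0,"fingers":10}]'
```

```text
t: 11.6
position: [0.5604, 0.1008, 0.1023]
orientation: [-180.0, 0.1, -167.9]
force: [-1.9, -1.0, 5.4]
width: 0.167
grasp_force: 40.9
```

```bash
python3 -m creep '[{"tx":0,"ty":0,"tz":0.012,"ax":0,"ay":0,"az":0,"fingers":10},{"tx":0,"ty":0,"tz":0,"ax":0,"ay":0,"az":0,"fingers":10}]'
python3 -m creep '[{"tx":0,"ty":0,"tz":0,"ax":0,"ay":0,"az":0,"fingers":32},{"tx":0,"ty":0,"tz":0,"ax":0,"ay":0,"az":0,"fingers":32},{"tx":0,"ty":0,"tz":-0.1,"ax":0,"ay":0,"az":0,"fingers":32},{"tx":0,"ty":0,"tz":-0.2,"ax":0,"ay":0,"az":0,"fingers":32},{"tx":0,"ty":0,"tz":-0.2,"ax":0,"ay":0,"az":0,"fingers":50}]'
python3 -m creep '[{"tx":0,"ty":0,"tz":-0.2,"ax":0,"ay":0,"az":0,"fingers":60},{"tx":0,"ty":0,"tz":0,"ax":0,"ay":0,"az":0,"fingers":60}]'
python3 - <<'E'
from m import *
for n in('wrist','scene','side'):
    W=shot(n)[2];X,Y,Z=np.moveaxis(W,-1,0)
    k=(abs(Y-.1)<.035)&(abs(X-.56)<.04)&(Z>.1)&(Z<.125);rect(W[k],n+' slot1')
    if n!='wrist':
        k=(abs(Y+.291)<.06)&(abs(X-.497)<.06)&(Z>.1)&(Z<.125);rect(W[k],n+' specA')
plan(.4975,-.2915,.28,173.6)
E
```

```text
t: 11.85
position: [0.5605, 0.1008, 0.1022]
orientation: [-180.0, 0.1, -167.9]
force: [-5.9, -1.3, 22.8]
width: 0.174
grasp_force: 43.4
t: 12.48
position: [0.5598, 0.1006, 0.2236]
orientation: [-180.0, -0.1, -167.9]
force: [0.7, -0.4, 0.2]
width: 0.57
grasp_force: 0.0
t: 12.72
position: [0.5625, 0.1013, 0.2773]
orientation: [-180.0, 0.6, -167.9]
force: [1.2, 0.4, -0.7]
width: 0.705
grasp_force: 0.0
wrist slot1 1292 c [560.7 100.4] size [59.9 14.5] ang 12.3 z [112.3 113.7 114.9]
scene slot1 115 c [561.  102.2] size [60.2 14.9] ang 12.1 z [105.2 113.2 115.5]
scene specA 122 c [ 499.4 -289.2] size [17.9 59.5] ang 85.0 z [102.  112.  115.7]
side slot1 114 c [557.5  98.4] size [59.2 18.5] ang 8.5 z [100.7 112.8 117.4]
side specA 186 c [ 496.2 -292.3] size [16.3 60.4] ang 85.4 z [102.4 113.9 117.1]
turn [-0.0001 -0.0004  0.0515] = 18.5 deg; shift [ 0.0705 -1.5858 -0.033 ] rows>= 6.3
```

Specimen 1 is fully home in slot 1, its top at 114 mm like the kept one. On to the second specimen.

```bash
python3 -m creep '[{"tx":0,"ty":0,"tz":0,"ax":0,"ay":0,"az":0.0257,"fingers":60},{"tx":0,"ty":0,"tz":0,"ax":0,"ay":0,"az":0.0257,"fingers":60},{"tx":0.01,"ty":-0.226,"tz":0,"ax":0,"ay":0,"az":0,"fingers":60},{"tx":0.01,"ty":-0.226,"tz":0,"ax":0,"ay":0,"az":0,"fingers":60},{"tx":0.01,"ty":-0.226,"tz":0,"ax":0,"ay":0,"az":0,"fingers":60}]'
python3 -m creep '[{"tx":0.01,"ty":-0.226,"tz":0,"ax":0,"ay":0,"az":0,"fingers":60},{"tx":0.01,"ty":-0.226,"tz":0,"ax":0,"ay":0,"az":0,"fingers":60},{"tx":0.01,"ty":-0.226,"tz":0,"ax":0,"ay":0,"az":0,"fingers":60},{"tx":0.01,"ty":-0.226,"tz":0,"ax":0,"ay":0,"az":0,"fingers":60},{"tx":0,"ty":0,"tz":0,"ax":0,"ay":0,"az":0,"fingers":60}]'
python3 spec.py .4975 -.2915
```

```text
t: 13.5
position: [0.5325, -0.0684, 0.271]
orientation: [-180.0, -0.2, 173.7]
force: [1.6, -0.3, 0.4]
width: 0.707
grasp_force: 0.0
t: 14.12
position: [0.4951, -0.2968, 0.2707]
orientation: [-179.8, -0.3, 173.0]
force: [0.1, 1.1, -0.1]
width: 0.703
grasp_force: 0.0
wrist spec top 1326 c [ 498.7 -291.7] size [14.9 60. ] ang 83.8 z [112.3 113.7 114.8]
scene 119 c [ 498.4 -288.9] size [17.5 63.3] ang 85.1 z [103.5 111.8 115.6]
side 186 c [ 496.6 -292.9] size [16.9 60.6] ang 83.7 z [101.5 114.  117. ]
yaw 173.7552947998047
turn [ 0.0004 -0.0004 -0.0001] = 0.2 deg; shift [-0.0014 -0.0115  0.6817] rows>= 2.7
```

View pics/wspec.png

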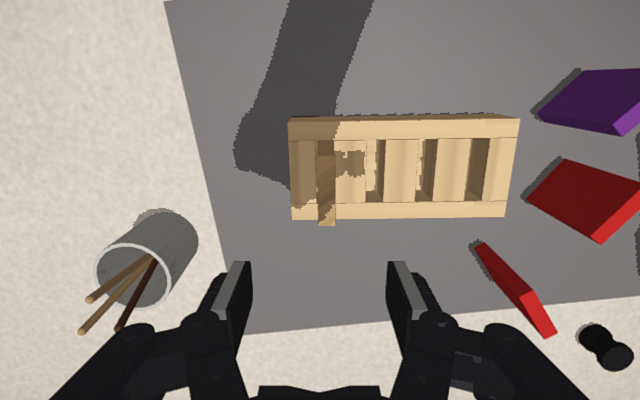

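The last specimen sits at (327,180) in the carrier's end slot, and the pot at (148,262) is clear of the fingers. Grasping.

```bash
python3 -m creep '[{"tx":0,"ty":-0.01,"tz":0.24,"ax":0,"ay":0,"az":0,"fingers":60},{"tx":0,"ty":0,"tz":0.24,"ax":0,"ay":0,"az":0,"fingers":60},{"tx":0,"ty":0,"tz":0.14,"ax":0,"ay":0,"az":0,"fingers":60},{"tx":0,"ty":0,"tz":0.06,"ax":0,"ay":0,"az":0,"fingers":60},{"tx":0,"ty":0,"tz":0,"ax":0,"ay":0,"az":0,"fingers":60}]'
python3 -m creep '[{"tx":0,"ty":0,"tz":0,"ax":0,"ay":0,"az":0,"fingers":10},{"tx":0,"ty":0,"tz":0,"ax":0,"ay":0,"az":0,"fingers":10},{"tx":0,"ty":0,"tz":0,"ax":0,"ay":0,"az":0,"fingers":10},{"tx":0,"ty":0,"tz":0,"ax":0,"ay":0,"az":0,"fingers":10},{"tx":0,"ty":0,"tz":0,"ax":0,"ay":0,"az":0,"fingers":10}]' 40
```

```text
t: 14.9
position: [0.4988, -0.2916, 0.1026]
orientation: [179.9, -0.1, 173.8]
force: [-0.7, -0.2, 0.6]
width: 0.704
grasp_force: 0.0
t: 15.52
position: [0.4992, -0.2934, 0.1044]
orientation: [-179.9, 0.1, 173.6]
force: [-1.5, -0.6, 6.1]
width: 0.169
grasp_force: 42.0
```

```bash
python3 -m creep '[{"tx":0,"ty":0,"tz":-0.1,"ax":0,"ay":0,"az":0,"fingers":10},{"tx":0,"ty":0,"tz":-0.2,"ax":0,"ay":0,"az":0,"fingers":10},{"tx":0,"ty":0,"tz":-0.2,"ax":0,"ay":0,"az":0,"fingers":10},{"tx":0,"ty":0,"tz":-0.2,"ax":0,"ay":0,"az":0,"fingers":10},{"tx":0,"ty":0,"tz":0,"ax":0,"ay":0,"az":0,"fingers":10}]'
python3 - <<'E'
from slots import *
W=shot('scene')[2];slots(W,(.5345,.2173))
plan(.5194,.2877,.28,192.1)
E
```

```text
t: 16.15
position: [0.5003, -0.2941, 0.2826]
orientation: [-179.8, 0.5, 173.6]
force: [0.3, -0.6, -1.1]
width: 0.165
grasp_force: 41.1
gaps [(np.float64(-118.5), np.float64(20.0)), (np.float64(-70.6), np.float64(18.3)), (np.float64(-16.8), np.float64(24.4)), (np.float64(23.7), np.float64(21.3)), (np.float64(72.3), np.float64(20.4)), (np.float64(120.8), np.float64(19.6))] ends [-0.1533  0.1554]
gaps [(np.float64(-120.6), np.float64(34.8)), (np.float64(-74.5), np.float64(57.3)), (np.float64(-37.5), np.float64(16.7)), (np.float64(3.9), np.float64(66.0)), (np.float64(70.6), np.float64(67.5))] ends [-0.138   0.1044]
-0.144 bx range [-0.5349  0.1178]
-0.096 bx range [-0.5088  0.1171]
0.048 bx range [-0.0562  0.1178]
0.096 bx range [-0.0568  0.1174]
0.144 bx range [-0.056   0.1178]
turn [-0.0003  0.0005 -0.0513] = 18.5 deg; shift [-5.6730e-01  2.2549e+00 -1.1000e-03] rows>= 9.0
```

```bash
python3 -m creep '[{"tx":0,"ty":0,"tz":0,"ax":0,"ay":0,"az":-0.0257,"fingers":10},{"tx":0,"ty":0,"tz":0,"ax":0,"ay":0,"az":-0.0257,"fingers":10},{"tx":-0.057,"ty":0.225,"tz":0,"ax":0,"ay":0,"az":0,"fingers":10},{"tx":-0.057,"ty":0.225,"tz":0,"ax":0,"ay":0,"az":0,"fingers":10},{"tx":-0.057,"ty":0.225,"tz":0,"ax":0,"ay":0,"az":0,"fingers":10}]'
python3 -m creep '[{"tx":-0.057,"ty":0.225,"tz":0,"ax":0,"ay":0,"az":0,"fingers":10},{"tx":-0.057,"ty":0.225,"tz":0,"ax":0,"ay":0,"az":0,"fingers":10},{"tx":-0.057,"ty":0.225,"tz":0,"ax":0,"ay":0,"az":0,"fingers":10},{"tx":-0.057,"ty":0.225,"tz":0,"ax":0,"ay":0,"az":0,"fingers":10},{"tx":-0.057,"ty":0.225,"tz":0,"ax":0,"ay":0,"az":0,"fingers":10}]'
python3 -m creep '[{"tx":-0.057,"ty":0.225,"tz":0,"ax":0,"ay":0,"az":0,"fingers":10},{"tx":-0.054,"ty":0.23,"tz":0,"ax":0,"ay":0,"az":0,"fingers":10},{"tx":0,"ty":0,"tz":0,"ax":0,"ay":0,"az":0,"fingers":10},{"tx":0,"ty":0,"tz":0,"ax":0,"ay":0,"az":0,"fingers":10},{"tx":0,"ty":0,"tz":0,"ax":0,"ay":0,"az":0,"fingers":10}]'
python3 - <<'E'
from slots import *
im,d,W,c,C=shot('wrist','w9.png');slots(W,(.5345,.2173))
M=T();p=(W-M[:3,3])@M[:3,:3];k=(abs(p[...,1])<.009)&(abs(p[...,0])<.045)&(p[...,2]<.1)&(p[...,2]>-.03)
q=p[k];print('held in tool: x',np.percentile(q[:,0],[1,99]),'y',np.percentile(q[:,1],[1,50,99]))
plan(.5194,.2877,.28,192.1)
E
```

```text
t: 16.82
position: [0.5034, -0.117, 0.2759]
orientation: [179.9, -0.2, -167.9]
force: [-0.3, 1.3, -1.3]
width: 0.172
grasp_force: 41.0
t: 17.45
position: [0.514, 0.1723, 0.2759]
orientation: [-180.0, -0.2, -167.9]
force: [1.6, 0.3, -0.4]
width: 0.169
grasp_force: 41.0
t: 18.08
position: [0.5187, 0.2857, 0.2771]
orientation: [-179.9, -0.1, -168.0]
force: [-0.2, 0.1, 0.3]
width: 0.165
grasp_force: 41.1
gaps [(np.float64(-71.4), np.float64(17.6)), (np.float64(-33.1), np.float64(33.9)), (np.float64(24.2), np.float64(18.4)), (np.float64(71.8), np.float64(19.5)), (np.float64(120.0), np.float64(18.3))] ends [-0.1131  0.1551]
gaps [(np.float64(-71.7), np.float64(17.8)), (np.float64(-33.1), np.float64(34.2)), (np.float64(24.1), np.float64(18.7)), (np.float64(69.3), np.float64(26.7)), (np.float64(119.8), np.float64(17.9))] ends [-0.1131  0.155 ]
-0.144 bx range [-0.0576  0.1141]
-0.096 bx range [-0.0566  0.1143]
0.048 bx range [-0.0565  0.0886]
0.096 bx range [-0.0565  0.0905]
0.144 bx range [-0.0573  0.1143]
held in tool: x [-0.02765715  0.03096233] y [-0.00860207 -0.00016677  0.00881394]
turn [-0.0002 -0.0002 -0.0004] = 0.2 deg; shift [-0.0037  0.0065 -0.01  ] rows>= 0.0
```

View pics/w9.png

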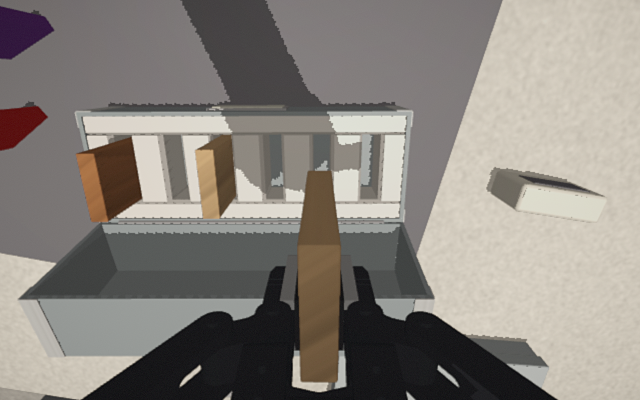

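Specimen 1 at (105,180) and the kept one at (215,178) are seated. The held specimen is over empty slot 5 at about (322,160). Inserting.

```bash
python3 -m creep '[{"tx":-0.003,"ty":0.004,"tz":0.2,"ax":0,"ay":0,"az":0,"fingers":10},{"tx":0,"ty":0,"tz":0.2,"ax":0,"ay":0,"az":0,"fingers":10},{"tx":0,"ty":0,"tz":0.1,"ax":0,"ay":0,"az":0,"fingers":10},{"tx":0,"ty":0,"tz":0.06,"ax":0,"ay":0,"az":0,"fingers":10},{"tx":0,"ty":0,"tz":0.04,"ax":0,"ay":0,"az":0,"fingers":10}]'
python3 -m creep '[{"tx":0,"ty":0,"tz":0.04,"ax":0,"ay":0,"az":0,"fingers":10},{"tx":0,"ty":0,"tz":0.03,"ax":0,"ay":0,"az":0,"fingers":10},{"tx":0,"ty":0,"tz":0.02,"ax":0,"ay":0,"az":0,"fingers":10},{"tx":0,"ty":0,"tz":0,"ax":0,"ay":0,"az":0,"fingers":10}]'
```

```text
t: 18.75
position: [0.5196, 0.2887, 0.128]
orientation: [180.0, 0.0, -167.9]
force: [0.4, 0.5, 0.8]
width: 0.17
grasp_force: 41.1
t: 19.25
position: [0.5189, 0.2891, 0.1054]
orientation: [-180.0, -0.0, -167.8]
force: [-0.5, 0.4, -1.6]
width: 0.17
grasp_force: 41.1
```

```bash
python3 -m creep '[{"tx":0,"ty":0,"tz":0.012,"ax":0,"ay":0,"az":0,"fingers":10},{"tx":0,"ty":0,"tz":0.006,"ax":0,"ay":0,"az":0,"fingers":10},{"tx":0,"ty":0,"tz":0,"ax":0,"ay":0,"az":0,"fingers":10}]'
```

```text
t: 19.62
position: [0.5197, 0.2896, 0.1044]
orientation: [180.0, 0.1, -167.9]
force: [-3.5, -2.3, 14.8]
width: 0.166
grasp_force: 43.4
```

```bash
python3 -m creep '[{"tx":0,"ty":0,"tz":0,"ax":0,"ay":0,"az":0,"fingers":32},{"tx":0,"ty":0,"tz":0,"ax":0,"ay":0,"az":0,"fingers":32},{"tx":0,"ty":0,"tz":-0.1,"ax":0,"ay":0,"az":0,"fingers":32},{"tx":0,"ty":0,"tz":-0.2,"ax":0,"ay":0,"az":0,"fingers":32},{"tx":0,"ty":0,"tz":-0.2,"ax":0,"ay":0,"az":0,"fingers":50}]'
python3 -m creep '[{"tx":0,"ty":0,"tz":-0.24,"ax":0,"ay":0,"az":0,"fingers":75},{"tx":0,"ty":0,"tz":0,"ax":0,"ay":0,"az":0,"fingers":75},{"tx":0,"ty":0,"tz":0,"ax":0,"ay":0,"az":0,"fingers":75}]'
python3 - <<'E'
from m import *
for n in('wrist','scene','side'):
    W=shot(n,n+'10.png')[2];X,Y,Z=np.moveaxis(W,-1,0)
    a=np.radians(12.1);ex=np.array([np.cos(a),np.sin(a)]);ey=np.array([-ex[1],ex[0]])
    q=W[...,:2]-np.array([.5345,.2173]);bx=q@ex;by=q@ey
    for t,y0 in(('s1',-.12),('s3',-.024),('s5',.072)):
        k=(abs(by-y0)<.02)&(abs(bx)<.036)&(Z>.1)&(Z<.125)
        if k.sum()>10:rect(W[k],n+t)
    k=(abs(by)<.04)&(bx>.09)&(bx<.17)&(Z>.178)&(Z<.215)
    if k.sum()>5:print(n,'tab bx',np.percentile(bx[k],[2,98]).round(4),'by',np.percentile(by[k],[2,50,98]).round(4),'z',np.percentile(Z[k],[2,98]).round(4))
plan(.667,.2458,.29,192.1)
E
```

```text
t: 20.25
position: [0.5188, 0.289, 0.2267]
orientation: [-180.0, -0.1, -167.9]
force: [0.6, 0.3, -0.4]
width: 0.572
grasp_force: 0.0
t: 20.62
position: [0.5186, 0.2889, 0.2854]
orientation: [-180.0, -0.1, -167.9]
force: [0.2, -0.3, -1.0]
width: 0.879
grasp_force: 0.0
wrists1 1839 c [560.4 100.9] size [59.8 16.4] ang 12.0 z [101.8 113.3 114.7]
wrists3 1536 c [537.8 194.6] size [60.2 15.8] ang 11.8 z [102.4 113.5 114.8]
wrists5 1225 c [518.8 289.3] size [59.4 14.7] ang 11.9 z [112.1 113.7 114.8]
wrist tab bx [0.1265 0.1365] by [-0.006   0.0083  0.0171] z [0.1785 0.1968]
scenes1 115 c [561.3 102.2] size [60.5 14.9] ang 12.3 z [105.6 113.2 115.8]
scenes3 131 c [538.4 196. ] size [59.9 15.3] ang 12.5 z [101.8 112.8 115.6]
scenes5 139 c [519.8 290.5] size [61.7 16.3] ang 12.4 z [102.3 112.9 115.8]
scene tab bx [0.1292 0.1376] by [-0.0153  0.001   0.0179] z [0.1786 0.1991]
sides1 110 c [557.1  99.6] size [59.7 19.6] ang 10.3 z [101.4 113.3 116.6]
sides3 106 c [535.4 191. ] size [61.5 17.8] ang 13.0 z [101.  112.6 117. ]
sides5 98 c [517.4 286.3] size [61.2 22.4] ang 9.3 z [100.9 112.4 117.3]
side tab bx [0.1235 0.1354] by [-0.0182 -0.0038  0.014 ] z [0.179  0.1991]
turn [-0.0002 -0.0006  0.0001] = 0.2 deg; shift [-0.5461 -0.2924 -0.024 ] rows>= 2.2
```

View pics/wrist10.png

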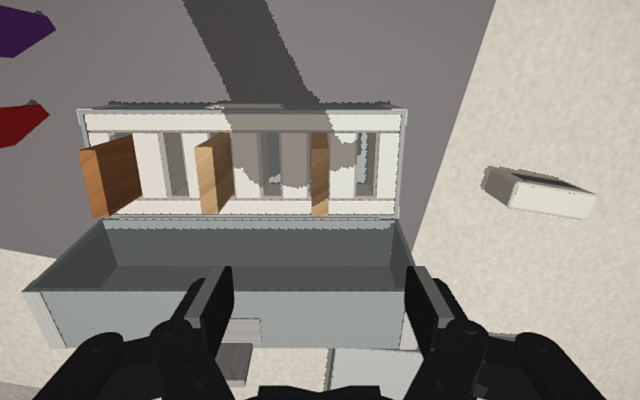

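All three specimens are seated at equal height, tops at 114 mm: (105,180), (215,178) and (320,172). Now the move over the tab (235,365) to shut the lid.

```bash
python3 -m creep '[{"tx":-0.179,"ty":-0.098,"tz":-0.008,"ax":0,"ay":0,"az":0,"fingers":75},{"tx":-0.179,"ty":-0.098,"tz":-0.008,"ax":0,"ay":0,"az":0,"fingers":75},{"tx":-0.179,"ty":-0.098,"tz":-0.008,"ax":0,"ay":0,"az":0,"fingers":75},{"tx":0,"ty":0,"tz":0,"ax":0,"ay":0,"az":0,"fingers":75},{"tx":0,"ty":0,"tz":0,"ax":0,"ay":0,"az":0,"fingers":75}]'
python3 -c "
from h import *
plan(.6645,.2452,.1895,192.1)"
```

```text
t: 21.4
position: [0.6648, 0.246, 0.2902]
orientation: [180.0, -0.2, -167.8]
force: [-1.2, 0.1, -1.1]
width: 0.878
grasp_force: 0.0
turn [ 0.0001 -0.0006  0.0002] = 0.2 deg; shift [ 0.0019 -0.0029  0.4027] rows>= 1.6
```

```bash
python3 -m creep '[{"tx":0,"ty":0,"tz":0.16,"ax":0,"ay":0,"az":0,"fingers":75},{"tx":0,"ty":0,"tz":0.16,"ax":0,"ay":0,"az":0,"fingers":75},{"tx":0,"ty":0,"tz":0.082,"ax":0,"ay":0,"az":0,"fingers":75},{"tx":0,"ty":0,"tz":0,"ax":0,"ay":0,"az":0,"fingers":30},{"tx":0,"ty":0,"tz":0,"ax":0,"ay":0,"az":0,"fingers":30}]' 40
python3 -m creep '[{"tx":0,"ty":0,"tz":0,"ax":0,"ay":0,"az":0,"fingers":30},{"tx":0,"ty":0,"tz":0,"ax":0,"ay":0,"az":0,"fingers":30}]'
```

```text
t: 22.02
position: [0.6657, 0.2467, 0.1931]
orientation: [179.9, 0.1, -167.8]
force: [0.7, -0.3, 0.3]
width: 0.463
grasp_force: 0.0
t: 22.28
position: [0.6664, 0.2461, 0.1934]
orientation: [180.0, 0.2, -167.8]
force: [0.8, 0.7, 3.1]
width: 0.388
grasp_force: 41.5
```

```bash
python3 -m creep '[{"tx":0.087,"ty":0,"tz":-0.049,"ax":0,"ay":0,"az":0,"fingers":30},{"tx":0.0945,"ty":0,"tz":-0.033,"ax":0,"ay":0,"az":0,"fingers":30},{"tx":0.099,"ty":0,"tz":-0.016,"ax":0,"ay":0,"az":0,"fingers":30},{"tx":0.1,"ty":0,"tz":0.001,"ax":0,"ay":0,"az":0,"fingers":30},{"tx":0.0985,"ty":0,"tz":0.019,"ax":0,"ay":0,"az":0,"fingers":30}]'
python3 -m creep '[{"tx":0.0935,"ty":0,"tz":0.0355,"ax":0,"ay":0,"az":0,"fingers":30},{"tx":0.086,"ty":0,"tz":0.051,"ax":0,"ay":0,"az":0,"fingers":30},{"tx":0.076,"ty":0,"tz":0.0655,"ax":0,"ay":0,"az":0,"fingers":30},{"tx":0,"ty":0,"tz":0,"ax":0,"ay":0,"az":0,"fingers":30}]'
```

```text
t: 22.9
position: [0.5527, 0.2216, 0.2142]
orientation: [179.9, 0.8, -167.9]
force: [5.2, 0.4, 0.2]
width: 0.388
grasp_force: 40.7
t: 23.4
position: [0.484, 0.2068, 0.1736]
orientation: [180.0, -0.2, -167.8]
force: [-6.8, -2.1, 7.0]
width: 0.387
grasp_force: 42.2
```

```bash
python3 -m creep '[{"tx":0.0635,"ty":0,"tz":0.0775,"ax":0,"ay":0,"az":0,"fingers":30},{"tx":0.028,"ty":0,"tz":0.043,"ax":0,"ay":0,"az":0,"fingers":30},{"tx":0.021,"ty":0,"tz":0.044,"ax":0,"ay":0,"az":0,"fingers":30},{"tx":0,"ty":0,"tz":0,"ax":0,"ay":0,"az":0,"fingers":30}]'
python3 -c "
from h import *
plan(.4595,.2012,.129,192.1)"
```

```text
t: 23.9
position: [0.4567, 0.201, 0.1315]
orientation: [-180.0, -0.3, -167.8]
force: [-5.4, -1.3, 3.0]
width: 0.388
grasp_force: 45.7
turn [-0.0001 -0.0009  0.0002] = 0.3 deg; shift [-0.0113 -0.0015  0.0101] rows>= 0.0
```

```bash
python3 -m creep '[{"tx":-0.006,"ty":0,"tz":0.014,"ax":0,"ay":0,"az":0,"fingers":30},{"tx":0,"ty":0,"tz":0,"ax":0,"ay":0,"az":0,"fingers":30}]'
python3 -m creep '[{"tx":0,"ty":0,"tz":0,"ax":0,"ay":0,"az":0,"fingers":75},{"tx":0,"ty":0,"tz":0,"ax":0,"ay":0,"az":0,"fingers":75},{"tx":0,"ty":0,"tz":-0.2,"ax":0,"ay":0,"az":0,"fingers":75},{"tx":0,"ty":0,"tz":-0.2,"ax":0,"ay":0,"az":0,"fingers":50},{"tx":0,"ty":0,"tz":-0.1,"ax":0,"ay":0,"az":0,"fingers":0}]'
cat > lid.py <<'E'
from m import *
W0=np.load('/tmp/scene.npz')['W'];V0=np.load('/tmp/side.npz')['W']
a=np.radians(12.1);ex=np.array([np.cos(a),np.sin(a)]);ey=np.array([-ex[1],ex[0]])
for n in('scene','side'):
    W=shot(n,n+'11.png')[2]
    for t,w in(('start',np.load(f'/tmp/{n}.npz')['W']),('now',W)):
        q=w[...,:2]-np.array([.5345,.2173]);bx=q@ex;by=q@ey;Z=w[...,2]
        k=(abs(bx)<.047)&(abs(by)<.14)&(Z>.11)&(Z<.15)
        A=np.c_[bx[k],by[k],np.ones(k.sum())];s=np.linalg.lstsq(A,Z[k],rcond=None)[0]
        print(n,t,k.sum(),'lid plane slope deg',np.degrees(s[:2]).round(2),'z',s[2].round(4))
E
python3 lid.py; python3 -c "
from h import *
plan(.495,.2089,.16,192.1)"
```

```text
t: 24.15
position: [0.4555, 0.2007, 0.1279]
orientation: [-179.9, -0.7, -167.8]
force: [-11.1, -1.5, 6.6]
width: 0.385
grasp_force: 46.7
t: 24.78
position: [0.4622, 0.2019, 0.2566]
orientation: [179.9, 0.4, -167.9]
force: [0.9, 0.6, 1.1]
width: 0.462
grasp_force: 0.0
scene start 3183 lid plane slope deg [-2.27  0.04] z 0.1258
scene now 3190 lid plane slope deg [-2.43  0.03] z 0.126
side start 1351 lid plane slope deg [-2.34 -0.01] z 0.1272
side now 1305 lid plane slope deg [-2.5   0.02] z 0.1274
turn [0.0003 0.0014 0.    ] = 0.5 deg; shift [-0.1318 -0.001   0.3873] rows>= 1.5
```

The lid reads about 0.15° higher at the front than at the start, so I'll press its front edge gently with closed fingertips.

```bash
python3 -m creep '[{"tx":-0.132,"ty":0,"tz":0.13,"ax":0,"ay":0,"az":0,"fingers":0},{"tx":0,"ty":0,"tz":0.13,"ax":0,"ay":0,"az":0,"fingers":0},{"tx":0,"ty":0,"tz":0.1,"ax":0,"ay":0,"az":0,"fingers":0},{"tx":0,"ty":0,"tz":0,"ax":0,"ay":0,"az":0,"fingers":0},{"tx":0,"ty":0,"tz":0.03,"ax":0,"ay":0,"az":0,"fingers":0}]'
python3 -m creep '[{"tx":0,"ty":0,"tz":0.02,"ax":0,"ay":0,"az":0,"fingers":0},{"tx":0,"ty":0,"tz":0,"ax":0,"ay":0,"az":0,"fingers":0}]'
```

```text
t: 25.5
position: [0.4934, 0.2087, 0.1564]
orientation: [180.0, 0.1, -167.9]
force: [0.1, -0.1, 0.2]
width: 0.001
grasp_force: 0.0
t: 25.75
position: [0.4926, 0.2084, 0.1511]
orientation: [180.0, 0.0, -167.8]
force: [-0.8, -0.2, -0.1]
width: 0.002
grasp_force: 0.0
```

```bash
python3 -m creep '[{"tx":0,"ty":0,"tz":0.012,"ax":0,"ay":0,"az":0,"fingers":0},{"tx":0,"ty":0,"tz":0,"ax":0,"ay":0,"az":0,"fingers":0}]'; python3 -m creep '[{"tx":0,"ty":0,"tz":0.008,"ax":0,"ay":0,"az":0,"fingers":0},{"tx":0,"ty":0,"tz":0,"ax":0,"ay":0,"az":0,"fingers":0}]'
```

```text
t: 26.0
position: [0.4929, 0.2085, 0.1501]
orientation: [180.0, 0.1, -167.9]
force: [-2.3, -0.6, 11.1]
width: 0.001
grasp_force: 5.5
t: 26.25
position: [0.4929, 0.2085, 0.1499]
orientation: [180.0, 0.2, -167.9]
force: [-6.7, -2.7, 22.4]
width: 0.005
grasp_force: 11.3
```

It's a hard stop at 125 mm, so the lid is fully shut. I'll withdraw and verify.

```bash
python3 -m creep '[{"tx":0,"ty":0,"tz":-0.15,"ax":0,"ay":0,"az":0,"fingers":0},{"tx":0,"ty":0,"tz":-0.22,"ax":0,"ay":0,"az":0,"fingers":0},{"tx":0,"ty":0,"tz":-0.22,"ax":0,"ay":0,"az":0,"fingers":0},{"tx":0.15,"ty":0,"tz":-0.1,"ax":0,"ay":0,"az":0,"fingers":30},{"tx":0,"ty":0,"tz":0,"ax":0,"ay":0,"az":0,"fingers":30}]'
python3 lid.py
```

```text
t: 26.88
position: [0.455, 0.2008, 0.3213]
orientation: [179.9, 0.3, -167.8]
force: [0.8, -0.2, -1.0]
width: 0.35
grasp_force: 0.0
scene start 3183 lid plane slope deg [-2.27  0.04] z 0.1258
scene now 3097 lid plane slope deg [0.08 0.06] z 0.1237
side start 1351 lid plane slope deg [-2.34 -0.01] z 0.1272
side now 1382 lid plane slope deg [-0.07  0.05] z 0.1251
```

View pics/side11.png

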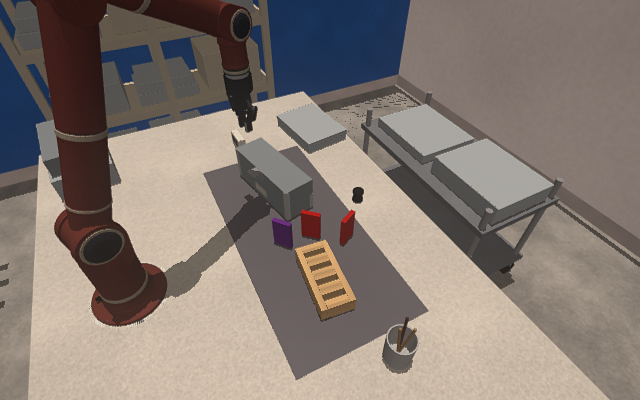

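The lid is flat and shut. It had actually stood about 2° ajar at the start, and pressing took that out. The carrier is empty and nothing else has moved. Handing in.

```bash
python3 -c "
from bench import *
print(close_job())"
```

```text
the job is handed in; nothing more can be done
None
```

Both wood specimens from the carrier now stand fully home in slots 1 and 5, the kept one is still in slot 3, the lid is completely shut, nothing else was disturbed, and the job is handed in.

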